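# Seat an empty reel on the winder's keyed spindle

## Robot

A 6-joint arm with a two-finger parallel gripper is mounted at the origin on the work surface. World frame = base frame: x ahead of the robot, y to its left, z up, the work surface at z = 0. Lengths are in m, angles in degrees, forces in N, time in s.
With the tool pointing down it reaches from about 0.25 to 0.725 m from the base axis. Payload 9.7 kg.
Tool frame: the origin (TCP) lies on the centre line of the jaws, within the pads' length; the fingertips stand 17 mm ahead of it and the grasp point (between the pads) lies 2 mm behind it (bot.tip_extent is the distance from the TCP to the fingertips, in m); z points along the fingers, y is the line along which they close (so a half turn about z gives the same grasp; the last joint's range is limited). The gripper opens to 85 mm and grips with 20 to 120 N. Pads are 22 mm wide; open, the fingers measure 114 mm over their backs; the gripper's body (76 mm by 85 mm) begins 54 mm behind the grasp point. The pads swing forward as they close: fully open they stand 13 mm farther back than shut.
Start: joints at [72.651, 4.979, 10.078, 95.1, 0, 90], TCP at [0.164, 0.525, 0.248] pointing down, gripper open.
Joint ranges: [-179.16, 179.16], [-48.56, 103.87], [-65.8, 70.77], [-126.05, 130.52], [-82.76, 87.17], [-180, 180]. Speed limits (degrees/s): [127.2, 127.2, 147.25, 180, 180, 180].

## Interface

Orientations are given as [roll, pitch, yaw] about the fixed x, y, z axes, in that order (R = Rz(yaw) Ry(pitch) Rx(roll)).
In Python, from workcell import bot gives the robot as it stands.
- The arm moves only by the tool carry_out, never from a script. Its argument "moves" is text: rows parted by semicolons, each of 7 numbers parted by spaces: the shift along the tool's x, y, z in mm, then the turn, a rotation vector about the tool's x, y, z in degrees, then the finger opening in mm, from 0 to 85.4. A call has 1 to 20 rows; each row is the pose to reach, as a shift and turn from the pose commanded when the call began, along the tool's axes at that moment; what a row does not reach only later rows make up. A row lasts 1/10 s, in which the tool goes at most 50 mm and 8.59 degrees, less where a joint would pass 70% of its speed; a pose out of reach is approached as far as the arm can. A call with a gripper value outside its range is refused whole. The fingers move at their own pace and stop on an object; "force" is the grip in N (left out, the last holds). Time passes only in rows, so rows that repeat a pose let the fingers close. It gives the time, the measured TCP pose, the force, the opening and the grip force at its end, in the units of the state.
- bot.get_obs(): the state, without advancing time (a new reading comes with each control period).
- bot.camera(name): name is "side" or "top"; returns a dict with "img" (480x640x3 uint8, red, green, blue), "mtx" (3x3 intrinsics, pixels), "position" and "orientation" of the camera in the world. Camera axes: x right, y up, looking along -z (the intrinsics and any distortion apply to the point x, -y, -z); pixel columns grow to the right and rows downward; lengths in m; the calibration is good to about 2 mm. A picture is of the moment at which its call begins. There is no depth.
- bot.job_done(): hands the job in; it is judged then, once.
The state is a dict: "time": time; "q": joint angles; "qd": joint speeds; "joint_efforts": joint torques, N m; "ee_pos": TCP position; "tcp_rot": TCP orientation; "wrist_force": force on the tool from outside, world axes, zero at the start; "torque": the same for the moment, N m; "opening": finger opening in m; "grasp_force": force on a finger pad.
Only numpy, scipy, OpenCV 4.12 (cv2) and the standard library are available. Lean on these libraries where they do the work, as an engineer would, in place of code of your own. Each camera call takes 0.05 s, during which the arm holds its last target. There are 200 camera calls.

## Task

Pick up the empty plywood reel with the square boss and put it over the upright spindle of the grey winder. Then, pressing it down only gently, turn it until the slots underneath find the drive bar at the foot of the spindle, and push it fully home on the steel seat; let go of it there. Never force it down, and leave everything else on the bench where it is.

Things in the scene. Friction and masses are not known exactly. Their poses are not given: they have to be found in the camera images.
- reel_mid (a point): The reel to load: birch plywood, about 0.12 kg, 72 mm tall, upright on the bench. This point is on its axis, 36 mm above its underside; z is up. From the bottom: square drive plate 44 mm wide, 10 mm thick; octagonal flange 84 mm wide, from 10 to 15 mm; core 33 mm thick; like flange from 38 to 42 mm; SQUARE boss above. A 15 mm bore runs right through.
- reel_boss (a point): Where to grip the reel: on its axis, 63 mm above its underside. The boss is 36 x 36 mm and reaches from 42 to 72 mm above the underside; its flat faces look along the reel's x and y, so it is held firmly on two opposite faces.
- reel_foot (a point): Centre of the reel's underside. Two straight slots, 10.4 mm wide and 10 mm deep, cross here at right angles in the drive plate; they run along the reel's x and y, square to the faces of the boss, so the reel fits the drive bar at every quarter turn. The thin plate splits if reel and winder are pressed together with more than about 60 N, sideways jamming included.
- winder: Grey bench winder, fixed; origin under the middle of its 150 x 150 mm square housing, z up, x away from the robot. The housing's top is 40 mm above the bench; a motor box, 60 mm long, 58 mm high, stands on its +x side. On the middle lies a steel seat disc 60 mm across, 6 mm thick, with the upright spindle on it.
- seat (a point): Centre of the top of the winder's seat disc, 46 mm above the bench, on the spindle's axis. When the reel is fully home its underside rests on the seat, so reel_mid is 36 mm above this point. The axes are those of the housing.
- bar_top (a point): On the spindle's axis, 9 mm above the seat, at the top of the drive bar (40 mm long, 8 mm wide) that lies across the spindle's foot. A reel not lined up within about 3 degrees stops here, 9 mm short. A brake (slips at 0.4 N m) keeps the spindle from turning under a rubbing reel. The bar lies in any direction, other in each run; this point's axes do NOT tell it: find it by feel or sight.
- spindle_tip (a point): Tip of the upright spindle, 56 mm above the seat, 12 mm in diameter, the last 7 mm tapered. Two sprung shoes bulge from its sides 24 to 48 mm above the seat and rub in the reel's bore: the reel does not fall by its own weight but has to be pushed down with about 3 to 8 N.
- spare_mid (a point): Leave alone: another plywood reel, round flanges 90 mm across, solid ROUND boss 28 mm across, 60 mm tall; its middle.
- glue_mid (a point): Leave alone: white bottle with black cap, 68 mm across, 170 mm tall; its middle.
- discs_mid (a point): Leave alone: low round stack of plywood, 60 mm across, 24 mm tall; its middle.
- driver_grip (a point): Leave alone: screwdriver lying on the bench; middle of its handle.
- jar_mid (a point): Leave alone: glass jar with steel cap, 72 mm across, 90 mm tall; its middle.
Not all that is in view belongs to the job. Leave any blue or purple look-alike of the part that bears reel_mid alone.

How it is judged (in metres and radians):
On the way, in this order (a step that is already met when the one before it is completed fails the run):
1. the reel is threaded over the spindle (reel_mid less than 85 mm above the seat and within 4 mm of its axis) (z of reel_mid in the frame of seat below 0.085 m and horizontal distance between reel_mid and seat below 0.004 m), for 0.1 s.
2. the slot has dropped over the drive bar and the reel is home on the seat (z of reel_mid in the frame of seat between 0.032 and 0.0385 m and horizontal distance between reel_mid and seat below 0.004 m and angle between reel_mid's own z axis and vertical below 0.06 rad), for 0.2 s.
At the end, for the whole second after the job is handed in: The reel sits at rest, upright (within 0.06 rad) and released, on the spindle with its slot over the drive bar: reel_mid within 4 mm of the spindle's axis and 32 to 38.5 mm above the seat (36 mm when fully home) (all of step 2 and linear speed of reel below 0.02 m/s); the robot touches nothing.
It fails at once if the reel and the winder are pressed together with more than 60 N (contact force between reel and winder above 60 N).
It fails at once if a bystander is moved by more than 30 mm (distance of any of spare_mid, glue_mid, discs_mid, driver_grip, jar_mid from where it was at the start of the episode above 0.03 m).
It also fails if it takes over 67 s, if anything falls off the work surface, if the arm or the gripper's body presses on something with over 40 N, if the wrist force passes 120 N, or if a joint passes its speed limit or range.

## Working session

There is one attempt and no reset: what is moved stays moved. The work goes in short steps, Python scripts to look and compute and a tool call to move; the robot and the scene stay as the last step left them, time stands still between calls to the robot, and variables do not carry over. Pictures are saved under pics/ and viewed, at most 10 in all, crops included, and the job is handed in when it is done.

Besides the shell and the picture viewer there is one more tool, called after "Request:" by a JSON object that holds its "name" and its "arguments", one argument or row to a line. carry_out: Moves the arm, as the interface text tells. Its arguments: {"type":"object","properties":{"moves":{"type":"string"},"force":{"type":"number"}},"required":["moves"]}

```bash
mkdir -p pics
cat > h.py <<'E'
import numpy as np, cv2
from workcell import bot
def ray(c,u,v):
    K=np.array(c["mtx"]); o=np.array(c["orientation"],float)
    from scipy.spatial.transform import Rotation as R
    Rm=o if o.shape==(3,3) else (R.from_euler('xyz',o,degrees=True).as_matrix() if o.size==3 else R.from_quat(o).as_matrix())
    d=np.linalg.inv(K)@[u,v,1]; d=Rm@[d[0],-d[1],-d[2]]
    return np.array(c["position"],float),d
def onz(c,u,v,z):
    p,d=ray(c,u,v); return p+d*(z-p[2])/d[2]
def proj(c,P):
    from scipy.spatial.transform import Rotation as R
    o=np.array(c["orientation"],float)
    Rm=o if o.shape==(3,3) else (R.from_euler('xyz',o,degrees=True).as_matrix() if o.size==3 else R.from_quat(o).as_matrix())
    q=Rm.T@(np.array(P)-c["position"]); q=np.array(c["mtx"])@[q[0],-q[1],-q[2]]; return q[:2]/q[2]
E
python3 - <<'E'
from h import *
for n in("top","side"):
    c=bot.camera(n); cv2.imwrite(f"pics/{n}0.png",c["img"][:,:,::-1]); print({k:v for k,v in c.items() if k!="img"})
print(bot.get_obs())
E
```

```text
{'mtx': array([[555.63251803,   0.        , 315.09967446],
       [  0.        , 555.63251803, 239.12576745],
       [  0.        ,   0.        ,   1.        ]]), 'position': array([ 0.25417042, -0.03134938,  1.30071749]), 'orientation': array([ 11.26329887,   0.26847027, -90.66061646])}
{'mtx': array([[489.09733197,   0.        , 317.6451921 ],
       [  0.        , 489.09733197, 239.2683529 ],
       [  0.        ,   0.        ,   1.        ]]), 'position': array([ 0.19608947, -0.76715562,  0.62017684]), 'orientation': array([ 56.54436792,  -1.14929967, -23.26207781])}
{'time': 0.1, 'q': array([7.26506813e+01, 5.00656005e+00, 1.00384546e+01, 9.50977066e+01,
       1.15916674e-03, 8.99987068e+01]), 'qd': array([-0.00029165,  0.06641968,  0.18058902,  0.02752096, -0.05483352,
       -0.06315102]), 'joint_efforts': array([-9.51682637e-05, -5.21562052e+01,  4.65654230e+01,  1.59811793e-02,
       -3.49629113e-05,  3.18547927e-05]), 'ee_pos': array([0.16395008, 0.52480982, 0.24766243]), 'tcp_rot': array([-1.79934188e+02, -1.16065137e-03,  1.62651973e+02]), 'wrist_force': array([ 0.67154362, -0.84621751, -0.11430862]), 'torque': array([-0.03138022, -0.02821876,  0.03220646]), 'grasp_force': 0.0, 'opening': 0.08553899192760207}
```

View pics/top0.png

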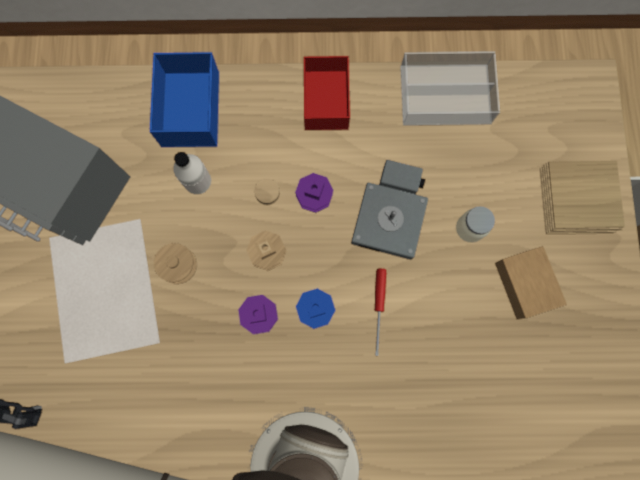

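View pics/side0.png

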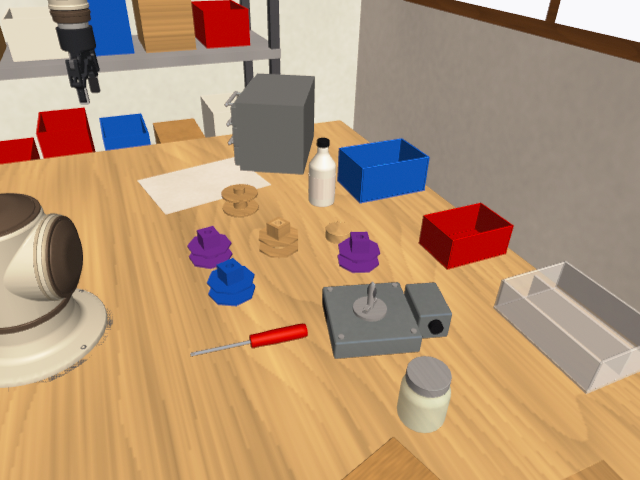

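The top view shows the reel at about (266,250), the winder at (390,218) and the spare at (175,263). In the side view the reel is at (278,240) and the spindle at (371,297). I'll enlarge the reel and the spindle next.

Run:
```python
from h import *
t=cv2.imread("pics/top0.png"); s=cv2.imread("pics/side0.png")
a=lambda im,x,y,w,h,W,H:cv2.resize(im[y:y+h,x:x+w],(W,H),interpolation=cv2.INTER_CUBIC)
cv2.imwrite("pics/c1.png",np.vstack([np.hstack([a(t,241,225,50,37,400,296),a(t,365,200,50,37,400,296)]),np.hstack([a(s,253,210,50,37,400,296),a(s,345,280,50,37,400,296)])]))
```

```text
(no output)
```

View pics/c1.png

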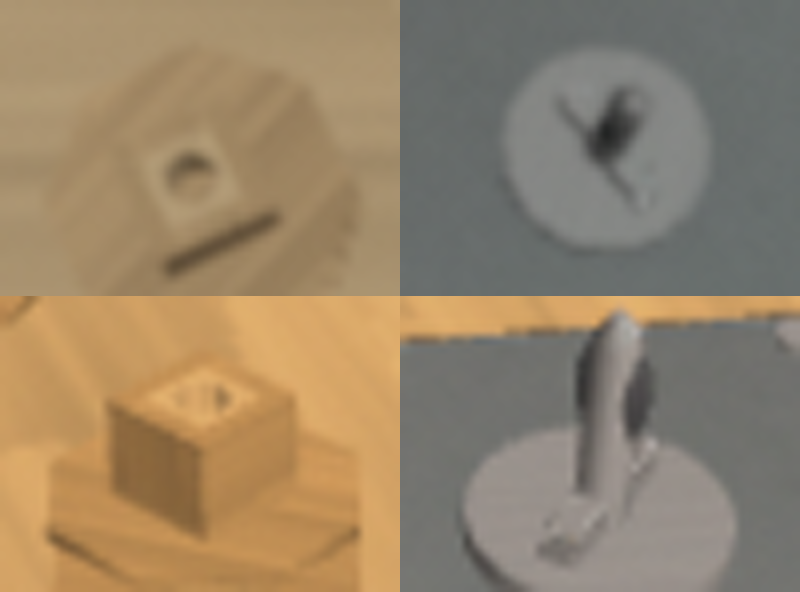

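The crops are clear enough. The boss's top corners and the bore show in both views, and so do the seat disc, the tip and the bar, which runs lower right to upper left in the top crop.

Run:
```python
from h import *
T=bot.camera("top");S=bot.camera("side")
def tri(a,b):
    p,d=ray(T,*a);q,e=ray(S,*b);d/=np.linalg.norm(d);e/=np.linalg.norm(e)
    s=np.linalg.lstsq(np.array([d,-e]).T,q-p,rcond=None)[0];return (p+s[0]*d+q+s[1]*e)/2,np.linalg.norm(p+s[0]*d-q-s[1]*e)
f=lambda x,y,ox,oy,X,Y:(ox+(x-X+.5)/8-.5,oy+(y-Y+.5)/8-.5)
t1=lambda x,y:f(x,y,241,225,0,0); t2=lambda x,y:f(x,y,365,200,400,0)
s1=lambda x,y:f(x,y,253,210,0,296); s2=lambda x,y:f(x,y,345,280,400,296)
print("boreT",onz(T,*t1(191,175),.072),"boreS",onz(S,*s1(203,402),.072),tri(t1(191,175),s1(203,402)))
for n,c,P in(("S",S,[s1(108,404),s1(225,354),s1(297,401),s1(205,444)]),("T",T,[t1(140,155),t1(208,132),t1(242,205),t1(165,228)])):
    Q=np.array([onz(c,*p,.072) for p in P]);print(n,Q.mean(0))
    for i in range(4):
        v=Q[(i+1)%4]-Q[i];print("  edge mm",np.linalg.norm(v)*1e3,"ang",np.degrees(np.arctan2(v[1],v[0])))
print("tip",tri(t2(636,93),s2(624,312)),onz(T,*t2(636,93),.102),onz(S,*s2(624,312),.102))
# seat disc: bright neutral vs housing, in both views
for n,c,(u,v) in(("T",T,(390,218)),("S",S,(371,307))):
    im=c["img"].astype(int);y,x=np.mgrid[:480,:640]
    g=np.abs(x-u)+0*y<22;g&=np.abs(y-v)<22
    m=((im[:,:,0]-im[:,:,2]>-3)&(im[:,:,0]>105)&g&((im[:,:,0]-im[:,:,2])<30)).astype(np.uint8)
    k,l,st,ce=cv2.connectedComponentsWithStats(m);i=1+np.argmax(st[1:,4]);cn=cv2.findContours((l==i).astype(np.uint8),0,1)[0][0]
    e=cv2.fitEllipse(cv2.convexHull(cn));print(n,"disc",e,onz(c,*e[0],.046),st[i])
b=[onz(T,*t2(558,95),.055),onz(T,*t2(642,195),.055)];d=b[1]-b[0];print("barT",b,np.degrees(np.arctan2(d[1],d[0])))
b=[onz(S,*s2(577,805-296),.055),onz(S,*s2(648,450),.055)];d=b[1]-b[0];print("barS",b,np.degrees(np.arctan2(d[1],d[0])))
```

```text
boreT [0.48357464 0.08575804 0.072     ] boreS [0.48012907 0.08052346 0.072     ] (array([0.4831988 , 0.08633628, 0.06825891]), np.float64(0.002165576524217422))
S [0.48188111 0.0807511  0.072     ]
  edge mm 39.94255748161777 ang 19.20500108587341
  edge mm 31.563513958450333 ang -72.19461826009693
  edge mm 32.11651373261801 ang -159.1931557771842
  edge mm 33.21258403301949 ang 121.49149241342471
T [0.48217129 0.08638405 0.072     ]
  edge mm 20.143045054298707 ang -71.59483493442731
  edge mm 23.12944524293272 ang -155.2922252046611
  edge mm 22.482348492502165 ang 106.24070793940177
  edge mm 22.141590766033804 ang 18.9638006369946
tip (array([ 0.55302412, -0.20422695,  0.10098738]), np.float64(0.0025557793430211334)) [ 0.55401706 -0.20454102  0.102     ] [ 0.55093271 -0.20529355  0.102     ]
T disc ((390.1427917480469, 217.79319763183594), (25.60065460205078, 26.945627212524414), 121.12251281738281) [ 0.55237097 -0.20293039  0.046     ] [377 205  27  26 501]
S disc ((370.7529296875, 307.2470703125), (58.69818115234375, 59.401180267333984), 135.0) [ 0.5512243 -0.2076611  0.046    ] [ 350  286   43   43 1762]
barT [array([ 0.56546547, -0.18882653,  0.055     ]), array([ 0.5356009 , -0.21186864,  0.055     ])] -142.34790047523055
barS [array([ 0.54039027, -0.21132532,  0.055     ]), array([ 0.56437759, -0.19976763,  0.055     ])] 25.725923499646857
```

```bash
cat >> h.py <<'E'
from scipy.spatial.transform import Rotation as R
def rel(p,yaw):
    o=bot.get_obs(); A=R.from_euler('xyz',o["tcp_rot"],degrees=True); B=R.from_euler('xyz',[180,0,yaw],degrees=True)
    print("shift",np.round(A.inv().apply(np.array(p)-o["ee_pos"])*1e3,1),"turn",np.round((A.inv()*B).as_rotvec(degrees=True),2))
E
python3 - <<'E'
from h import *
rel([.483,.085,.19],111)
E
```

```text
shift [-435.7 -324.7   58.1] turn [-4.000e-02  2.000e-02  5.165e+01]
```

Request:
{"name": "carry_out", "arguments": {
  "moves": "-436 -325 58 0 0 51.6 85;-436 -325 58 0 0 51.6 85;-436 -325 58 0 0 51.6 85;-436 -325 58 0 0 51.6 85;-436 -325 58 0 0 51.6 85;-436 -325 58 0 0 51.6 85;-436 -325 58 0 0 51.6 85;-436 -325 58 0 0 51.6 85;-436 -325 58 0 0 51.6 85;-436 -325 58 0 0 51.6 85;-436 -325 58 0 0 51.6 85;-436 -325 58 0 0 51.6 85;-436 -325 58 0 0 51.6 85;-436 -325 58 0 0 51.6 85"
}}

```text
time: 1.6
ee_pos: [0.4829, 0.0854, 0.1904]
tcp_rot: [-180.0, -0.0, 111.1]
wrist_force: [0.2, 0.2, -0.2]
opening: 0.0847
grasp_force: 0.0
```

Run:
```python
from h import *
T=bot.camera("top");S=bot.camera("side")
o=bot.get_obs();print(o["time"],o["ee_pos"],o["tcp_rot"])
A=R.from_euler('xyz',o["tcp_rot"],degrees=True)
a=lambda im,x,y:cv2.resize(im[y:y+100,x:x+100,::-1],(400,400),interpolation=cv2.INTER_CUBIC)
def mark(c):
    im=c["img"].copy()
    for P in [A.apply([0,s*.0425,.017])+o["ee_pos"] for s in(1,-1)]+[np.array([.4833,.0855,.072])]:
        u=proj(c,P);print(u);cv2.circle(im,tuple(np.int32(np.round(u))),1,(255,0,0),-1)
    return im
cv2.imwrite("pics/c2.png",np.hstack([a(mark(T),215,195),a(mark(S),230,140)]))
```

```text
1.7 [0.48280431 0.08581659 0.19056686] [ 1.79977332e+02 -4.63422778e-03  1.11151939e+02]
[252.58289389 219.30073817]
[267.09192849 256.65623276]
[264.55139184 246.55612783]
[292.65616289 172.52029553]
[260.70228587 185.1173984 ]
[278.56331599 221.39991667]
```

View pics/c2.png

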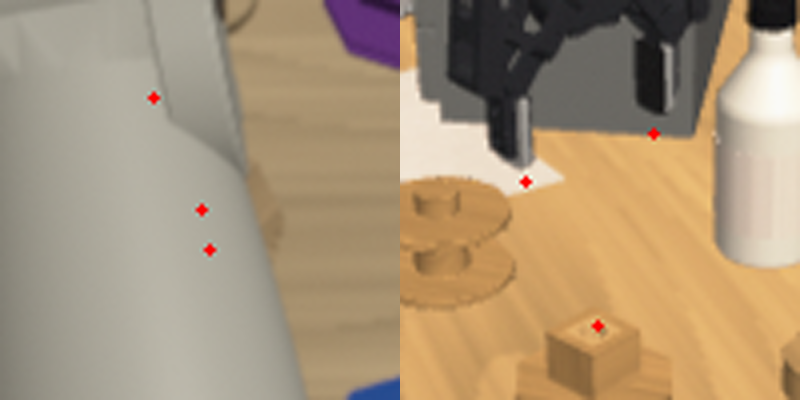

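The top view is blocked by the arm. In the side crop the fingertips at (525,165) and (655,112) straddle the boss line at (598,330), so I descend and grip.

Request:
{"name": "carry_out", "arguments": {
  "moves": "-1.5 0 50 0 0 0 85;-1.5 0 90 0 0 0 85;-1.5 0 115 0 0 0 85;-1.5 0 126 0 0 0 85;-1.5 0 126 0 0 0 60;-1.5 0 126 0 0 0 30;-1.5 0 126 0 0 0 30;-1.5 0 126 0 0 0 30;-1.5 0 126 0 0 0 30;-1.5 0 126 0 0 0 30;-1.5 0 126 0 0 0 30;-1.5 0 126 0 0 0 30",
  "force": 50
}}

```text
time: 2.9
ee_pos: [0.4847, 0.0836, 0.0662]
tcp_rot: [179.8, 0.0, 111.0]
wrist_force: [-1.5, 0.3, 5.3]
opening: 0.0355
grasp_force: 48.6
```

Request:
{"name": "carry_out", "arguments": {
  "moves": "0 0 -40 0 0 0 30;0 0 -80 0 0 0 30;0 0 -115 0 0 0 30;0 0 -130 0 0 0 30;0 0 -130 0 0 0 30;0 0 -130 0 0 0 30"
}}

```text
time: 3.5
ee_pos: [0.4839, 0.0834, 0.1941]
tcp_rot: [180.0, 0.0, 111.0]
wrist_force: [-0.1, 0.3, -2.0]
opening: 0.0359
grasp_force: 49.6
```

Run:
```python
from h import *
o=bot.get_obs();print(o["ee_pos"],o["tcp_rot"],o["wrist_force"],o["opening"])
rel([.5525,-.155,.20],111); rel([.5525,-.204,.20],111)
```

```text
[0.48389791 0.08335476 0.19412854] [1.79975067e+02 4.41569564e-03 1.11049732e+02] [-0.07153996  0.31253895 -2.03740426] 0.035902968082707556
shift [-247.1  -21.6   -5.9] turn [0.02 0.   0.05]
shift [-292.8  -39.2   -5.9] turn [0.02 0.   0.05]
```

Request:
{"name": "carry_out", "arguments": {
  "moves": "-293 -39 -6 0 0 0 30;-293 -39 -6 0 0 0 30;-293 -39 -6 0 0 0 30;-293 -39 -6 0 0 0 30;-293 -39 -6 0 0 0 30;-293 -39 -6 0 0 0 30;-293 -39 -6 0 0 0 30;-293 -39 -6 0 0 0 30;-293 -39 -6 0 0 0 30;-293 -39 -6 0 0 0 30"
}}

```text
time: 4.5
ee_pos: [0.5525, -0.2029, 0.2]
tcp_rot: [-180.0, -0.0, 111.1]
wrist_force: [0.3, 0.5, -0.3]
opening: 0.0357
grasp_force: 49.6
```

Run:
```python
from h import *
T=bot.camera("top");S=bot.camera("side")
o=bot.get_obs();print(o["time"],o["ee_pos"],o["tcp_rot"],o["wrist_force"])
im=S["img"].copy()
a=lambda im,x,y:cv2.resize(im[y:y+130,x:x+130,::-1],(400,400),interpolation=cv2.INTER_CUBIC)
cv2.imwrite("pics/c3.png",np.hstack([a(T["img"],320,150),a(im,306,210)]))
```

```text
4.6 [ 0.55261079 -0.20303037  0.20043676] [1.79991725e+02 5.74565545e-03 1.11136895e+02] [ 0.16212892 -0.06508613 -1.77225126]
```

View pics/c3.png

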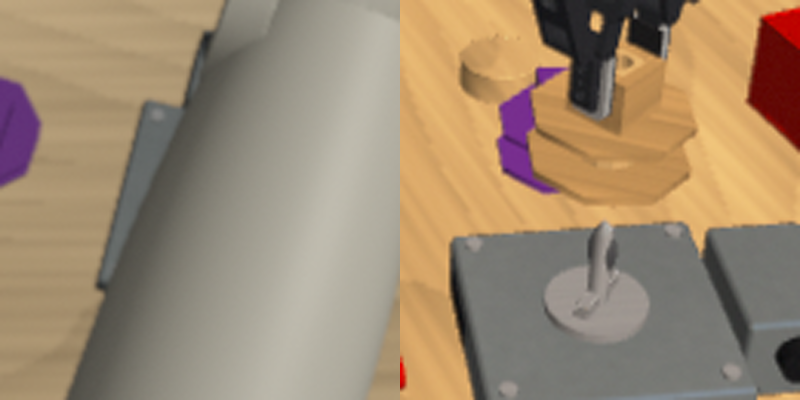

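Side crop: bore top at about (627,62), flanges spanning 528–697, spindle tip (601,226) and base (597,300). Next I compute the lateral error.

Run:
```python
from h import *
S=bot.camera("side");T=bot.camera("top")
f=lambda x,y:(306+(x-400+.5)/400*130-.5,210+(y+.5)/400*130-.5)
c=bot.get_obs()["ee_pos"]
for n,P in(("bore",[c[0],c[1],.206]),("upflange",[c[0],c[1],.176]),("lowflange",[c[0],c[1],.1465]),("tip",[.5525,-.203,.102]),("seat",[.5525,-.203,.046])):
    u=proj(S,P);print(n,np.round((u-[306,210])*400/130+[400,0],1))
print("bore",onz(S,*f(627,62),.206),"tip",onz(S,*f(602,224),.102))
im=cv2.resize(S["img"][215:300,335:405,::-1],(660,800)[:2] if 0 else (490,595),interpolation=cv2.INTER_CUBIC)
cv2.imwrite("pics/c4.png",im)
```

```text
bore [622.5  59.2]
upflange [617.4 107.2]
lowflange [612.7 152.5]
tip [605.3 217.2]
seat [597.3 293.7]
bore [ 0.55356602 -0.20548506  0.206     ] tip [ 0.54776524 -0.20667079  0.102     ]
```

View pics/c4.png

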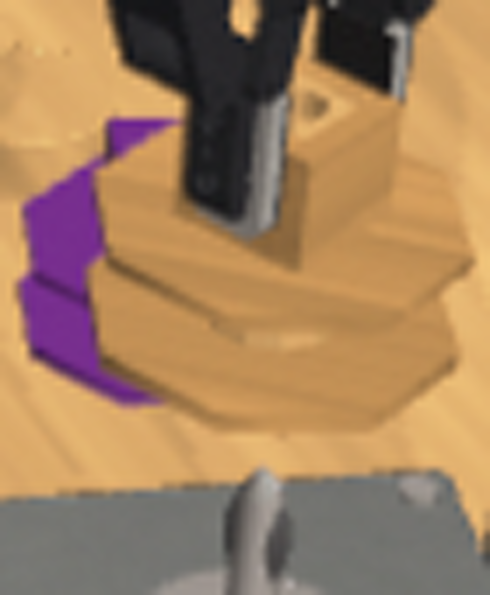

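Zoomed side view: boss right corner (402,100) and front edge top (303,165), lower flange bottom vertices (100,362), (225,430), (375,430), (458,360), spindle tip (263,472).

Run:
```python
from h import *
S=bot.camera("side");o=bot.get_obs();c=o["ee_pos"];yaw=np.radians(21)
q=lambda P:np.round((proj(S,P)-[335,215]+.5)*7,0)
zb=c[2]-.066
def pts(cx,cy):
    for k in range(8):
        a=yaw+np.radians(22.5+45*k);print("low",k,q([cx+.0455*np.cos(a),cy+.0455*np.sin(a),zb+.010]),"up",q([cx+.0455*np.cos(a),cy+.0455*np.sin(a),zb+.038]))
    for k in range(4):
        a=yaw+np.radians(45+90*k);print("boss",q([cx+.02546*np.cos(a),cy+.02546*np.sin(a),zb+.072]))
pts(c[0],c[1]);b=q([c[0],c[1],zb+.01]);print(c,"ctr",b, "dx",q([c[0]+.01,c[1],zb+.01])-b,"dy",q([c[0],c[1]+.01,zb+.01])-b,"dz",q([c[0],c[1],zb+.02])-b)
print("tip",q([.5525,-.203,.102]),q([.5625,-.203,.102]),q([.5525,-.193,.102]))
```

```text
low 0 [340. 224.] up [351. 129.]
low 1 [199. 221.] up [207. 126.]
low 2 [104. 276.] up [111. 179.]
low 3 [110. 362.] up [117. 264.]
low 4 [223. 429.] up [233. 330.]
low 5 [376. 433.] up [389. 333.]
low 6 [471. 371.] up [485. 272.]
low 7 [452. 284.] up [465. 188.]
boss [297.  43.]
boss [195.  99.]
boss [318. 163.]
boss [419. 104.]
[ 0.55269244 -0.20348468  0.20052953] ctr [284. 322.] dx [37. -9.] dy [-20. -22.] dz [  4. -34.]
tip [268. 463.] [303. 453.] [248. 439.]
```

Request:
{"name": "carry_out", "arguments": {
  "moves": "-3 -1 15 0 0 0 30;-3 -1 26 0 0 0 30;-3 -1 29 0 0 0 30;-3 -1 31 0 0 0 30;-3 -1 33 0 0 0 30;-3 -1 34 0 0 0 30;-3 -1 34 0 0 0 30"
}}

```text
time: 5.45
ee_pos: [0.5529, -0.2073, 0.1664]
tcp_rot: [180.0, 0.0, 111.1]
wrist_force: [-0.7, 0.7, -0.8]
opening: 0.0355
grasp_force: 49.6
```

Nothing touched yet; the underside is at about 0.100. Going down in small steps.

Request:
{"name": "carry_out", "arguments": {
  "moves": "0 0 1 0 0 0 30;0 0 2 0 0 0 30;0 0 3 0 0 0 30;0 0 4 0 0 0 30;0 0 4 0 0 0 30"
}}

```text
time: 5.95
ee_pos: [0.5527, -0.2072, 0.1621]
tcp_rot: [-180.0, -0.0, 111.1]
wrist_force: [0.5, -0.7, -1.0]
opening: 0.0357
grasp_force: 49.6
```

Request:
{"name": "carry_out", "arguments": {
  "moves": "0 0 1 0 0 0 30;0 0 2 0 0 0 30;0 0 3 0 0 0 30;0 0 4 0 0 0 30;0 0 4 0 0 0 30"
}}

```text
time: 6.45
ee_pos: [0.5527, -0.2072, 0.1581]
tcp_rot: [-180.0, -0.0, 111.0]
wrist_force: [-0.3, -0.2, -0.4]
opening: 0.0359
grasp_force: 49.6
```

Request:
{"name": "carry_out", "arguments": {
  "moves": "0 0 1 0 0 0 30;0 0 2 0 0 0 30;0 0 3 0 0 0 30;0 0 3 0 0 0 30"
}}

```text
time: 6.85
ee_pos: [0.5527, -0.2072, 0.1551]
tcp_rot: [-180.0, -0.0, 111.1]
wrist_force: [0.5, -0.2, -1.2]
opening: 0.036
grasp_force: 49.6
```

Request:
{"name": "carry_out", "arguments": {
  "moves": "0 0 1 0 0 0 30;0 0 2 0 0 0 30;0 0 3 0 0 0 30;0 0 4 0 0 0 30;0 0 4 0 0 0 30"
}}

```text
time: 7.35
ee_pos: [0.5527, -0.2072, 0.1511]
tcp_rot: [-180.0, -0.0, 111.1]
wrist_force: [-0.1, 0.4, -2.6]
opening: 0.0354
grasp_force: 49.6
```

Run:
```python
from h import *
S=bot.camera("side")
cv2.imwrite("pics/c5.png",cv2.resize(S["img"][220:330,320:450,::-1],(650,550),interpolation=cv2.INTER_CUBIC))
```

```text
(no output)
```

View pics/c5.png

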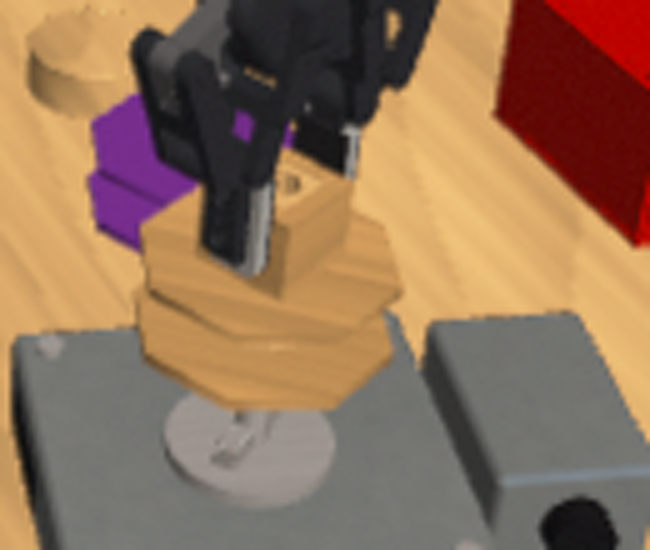

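The spindle has entered the reel, and the flange is centred over the seat disc at (250,440). Going on down, watching the force.

Request:
{"name": "carry_out", "arguments": {
  "moves": "0 0 1 0 0 0 30;0 0 2 0 0 0 30;0 0 3 0 0 0 30;0 0 4 0 0 0 30;0 0 5 0 0 0 30;0 0 6 0 0 0 30;0 0 7 0 0 0 30;0 0 8 0 0 0 30;0 0 8 0 0 0 30"
}}

```text
time: 8.3
ee_pos: [0.5529, -0.2071, 0.1433]
tcp_rot: [180.0, -0.0, 111.1]
wrist_force: [-0.5, 1.7, 0.1]
opening: 0.0356
grasp_force: 49.7
```

Request:
{"name": "carry_out", "arguments": {
  "moves": "0 0 1 0 0 0 30;0 0 2 0 0 0 30;0 0 3 0 0 0 30;0 0 4 0 0 0 30;0 0 5 0 0 0 30;0 0 6 0 0 0 30;0 0 7 0 0 0 30;0 0 8 0 0 0 30;0 0 8 0 0 0 30"
}}

```text
time: 9.2
ee_pos: [0.5529, -0.2072, 0.1351]
tcp_rot: [180.0, -0.0, 111.1]
wrist_force: [2.1, 1.4, 3.7]
opening: 0.0354
grasp_force: 49.9
```

Request:
{"name": "carry_out", "arguments": {
  "moves": "0 0 1 0 0 0 30;0 0 2 0 0 0 30;0 0 3 0 0 0 30;0 0 4 0 0 0 30;0 0 5 0 0 0 30;0 0 6 0 0 0 30;0 0 7 0 0 0 30;0 0 8 0 0 0 30;0 0 9 0 0 0 30;0 0 10 0 0 0 30;0 0 10 0 0 0 30"
}}

```text
time: 10.3
ee_pos: [0.5527, -0.2072, 0.1251]
tcp_rot: [-180.0, -0.0, 111.1]
wrist_force: [1.0, 2.3, 2.7]
opening: 0.0357
grasp_force: 49.8
```

Request:
{"name": "carry_out", "arguments": {
  "moves": "0 0 1 0 0 0 30;0 0 2 0 0 0 30;0 0 2.5 0 0 0 30;0 0 3 0 0 0 30;0 0 3.5 0 0 0 30;0 0 3.5 0 0 0 30"
}}

```text
time: 10.9
ee_pos: [0.5527, -0.2072, 0.1217]
tcp_rot: [-180.0, -0.0, 111.0]
wrist_force: [1.4, 2.7, 3.5]
opening: 0.0356
grasp_force: 49.9
```

Request:
{"name": "carry_out", "arguments": {
  "moves": "0 0 0.5 0 0 0 30;0 0 1 0 0 0 30;0 0 1.5 0 0 0 30;0 0 1.5 0 0 0 30"
}}

```text
time: 11.3
ee_pos: [0.5528, -0.2074, 0.1209]
tcp_rot: [180.0, 0.0, 111.0]
wrist_force: [-1.2, 1.7, 8.2]
opening: 0.0354
grasp_force: 50.4
```

Contact with the bar: 8 N, about 9 mm short of home. I'll turn it toward the estimated bar direction, which is +4 to +17° in world yaw (negative about the tool's z).

Request:
{"name": "carry_out", "arguments": {
  "moves": "0 0 0.5 0 0 -2 30;0 0 0.5 0 0 -4 30;0 0 0.5 0 0 -5 30;0 0 0.5 0 0 -6 30;0 0 0.5 0 0 -6 30"
}}

```text
time: 11.8
ee_pos: [0.553, -0.2072, 0.1201]
tcp_rot: [180.0, 0.0, 117.1]
wrist_force: [1.4, 2.6, 4.6]
opening: 0.036
grasp_force: 50.0
```

Request:
{"name": "carry_out", "arguments": {
  "moves": "0 0 0.2 0 0 -1 30;0 0 0.2 0 0 -2 30;0 0 0.2 0 0 -3 30;0 0 0.2 0 0 -3 30"
}}

```text
time: 12.2
ee_pos: [0.5528, -0.2072, 0.1194]
tcp_rot: [180.0, -0.0, 120.1]
wrist_force: [2.9, 2.9, 2.4]
opening: 0.0356
grasp_force: 49.6
```

Request:
{"name": "carry_out", "arguments": {
  "moves": "0 0 0.5 0 0 0 30;0 0 1 0 0 0 30;0 0 1.5 0 0 0 30;0 0 1.5 0 0 0 30"
}}

```text
time: 12.6
ee_pos: [0.5528, -0.2073, 0.118]
tcp_rot: [-180.0, -0.0, 120.0]
wrist_force: [2.8, 2.7, 4.3]
opening: 0.0356
grasp_force: 49.9
```

The slot has dropped over the bar: 3 mm past the stop at only 4 N. Pushing home now.

Request:
{"name": "carry_out", "arguments": {
  "moves": "0 0 1 0 0 0 30;0 0 2 0 0 0 30;0 0 3 0 0 0 30;0 0 3.5 0 0 0 30;0 0 4 0 0 0 30;0 0 4 0 0 0 30"
}}

```text
time: 13.2
ee_pos: [0.5527, -0.2073, 0.114]
tcp_rot: [-180.0, -0.0, 120.1]
wrist_force: [1.4, 3.3, 3.3]
opening: 0.0357
grasp_force: 49.9
```

Request:
{"name": "carry_out", "arguments": {
  "moves": "0 0 0.5 0 0 0 30;0 0 1 0 0 0 30;0 0 1.5 0 0 0 30;0 0 2 0 0 0 30;0 0 2 0 0 0 30"
}}

```text
time: 13.7
ee_pos: [0.5528, -0.2073, 0.1123]
tcp_rot: [180.0, 0.0, 120.1]
wrist_force: [0.7, 2.2, 5.6]
opening: 0.0359
grasp_force: 50.2
```

Request:
{"name": "carry_out", "arguments": {
  "moves": "0 0 0.5 0 0 0 30;0 0 1 0 0 0 30;0 0 1.5 0 0 0 30;0 0 1.5 0 0 0 30"
}}

```text
time: 14.1
ee_pos: [0.5528, -0.2074, 0.1123]
tcp_rot: [180.0, 0.1, 120.0]
wrist_force: [-3.2, 4.4, 15.6]
opening: 0.0357
grasp_force: 51.1
```

It stops firmly at 0.1123, 8.6 mm below the bar stop, so it is home. I'll relax, release and retreat.

Request:
{"name": "carry_out", "arguments": {
  "moves": "0 0 -1 0 0 0 30;0 0 -1 0 0 0 30;0 0 -1 0 0 0 45;0 0 -1 0 0 0 60;0 0 -1 0 0 0 80;0 0 -1 0 0 0 80;0 0 -1 0 0 0 80;0 0 -20 0 0 0 80;0 0 -60 0 0 0 80;0 0 -100 0 0 0 80;0 0 -120 0 0 0 80;0 0 -120 0 0 0 80"
}}

```text
time: 15.3
ee_pos: [0.5537, -0.2077, 0.2342]
tcp_rot: [179.8, 0.2, 120.0]
wrist_force: [0.4, -0.6, 0.3]
opening: 0.0803
grasp_force: 0.0
```

Run:
```python
from h import *
S=bot.camera("side")
cv2.imwrite("pics/c6.png",cv2.resize(S["img"][200:340,310:460,::-1],(600,560),interpolation=cv2.INTER_CUBIC))
```

```text
(no output)
```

View pics/c6.png

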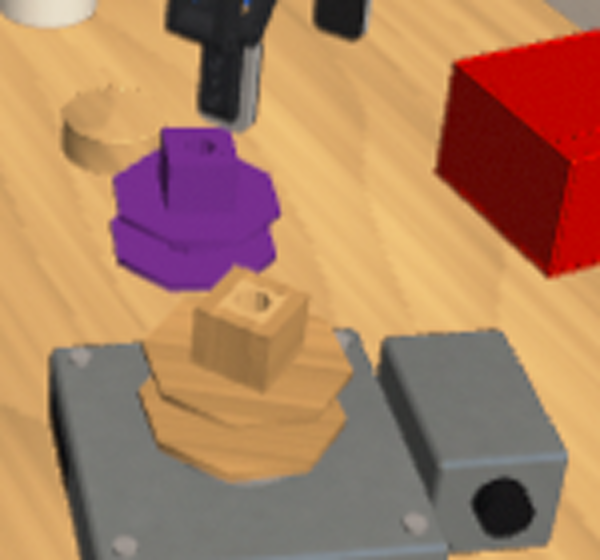

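The picture shows the reel upright and low on the seat, with its bore at (255,300), and the gripper clear of it. Handing in.

```bash
python3 -c "
from workcell import bot
print(bot.job_done())"
```

```text
the job is handed in; nothing more can be done
None
```

The job is handed in: the reel is on the winder's spindle with its slot over the drive bar, pushed home on the seat with about 16 N at the wrist and released; the hand-in returned no verdict.

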